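Bring the empty holder of the sample wheel to the top

TASK

Turn the upright sample wheel, pushing one arm after another with the fingertips, until the empty holder (the open ring with no white disc in it) points straight up, ready to be loaded. Only push the arms: do not grip one or hold it between the fingers, and do not touch the white sample discs or the small fibre collimators below. Leave the loose things around it where they are, and take the hand clear of the wheel when you finish.

Things in the scene. Friction and masses are not known exactly. Their poses are not given: they have to be found in the camera images.
- wheel (a joint): turn of the sample wheel (rad): 0 when the empty holder points straight up, growing clockwise as seen from the robot, right-handed about hub's x axis (from 0 the empty holder goes to the -y side). It turns freely round, any number of times either way. A friction brake (0.16 N m, 1.5 N at a ring) holds it wherever it is left: no coasting, no click stops. Starts between 1.75 and 4.53
- hub (a point): centre of the wheel's hub (50 mm across, 18 mm thick), 165 mm above the bench. Does not turn: x lies along the level axle, away from the robot to within 0.35 rad; y is level in the wheel's plane; z up. Six arms at 60 deg spacing; their rings' outer edges run on a circle of 136 mm radius (wheel top 301 mm above the bench); gap between neighbouring rings 58 mm
- stand: black breadboard 200 x 300 x 12 mm carrying the wheel, fixed to the bench; origin: centre of its underside; axes as hub, which lies 165 mm above. An aluminium portal with the bearing stands on the robot's side of the wheel: 26 to 78 mm from the wheel's mid-plane, up to 191 mm above the bench, 57 mm to either side (a brass screw at +y to 77 mm)
- holder_empty: the arm whose ring has NO disc in it: an open ring one can see through. It must end pointing straight up. Steel spoke 10 mm thick, ring 52 mm outside, 42 mm inside, 12 mm thick. Origin: ring's centre, 110 mm from the axle. z: outward along the spoke; x: along the axle. Bare spoke from z = -85 mm (hub) to z = -25 mm (ring)
- discs: the five white opal sample discs, 42 mm across and 3 mm thick, one in the middle of each of the other five rings, 4.5 mm behind the rings' faces. Not to be touched. Origin: the centre of the hub; it turns with the wheel
- collimators: two small fibre collimators on posts, fixed on the breadboard either side of the lowest holder, 31 to 79 mm along the axle from the wheel's mid-plane, within 15 mm either side, up to 70 mm above the bench. Not to be touched. Origin: as stand, 12 mm higher
- sample_case: bystander: flat sample case, clear plastic with white lid, 77 x 117 x 30 mm, beyond the stand; origin: centre of underside
- wipes_box: bystander: carton of lens wipes, 115 x 115 x 85 mm, left of the stand; origin: centre of underside
- lamp_supply: bystander: black lamp supply with a knob, 85 x 130 x 48 mm, right of the stand; origin: centre of underside
- spare_post: bystander: spare post on a black foot, 75 x 60 mm, 90 mm high, beyond the stand; origin: centre of underside
- disc_dish: bystander: glass dish 66 mm across, 14 mm high, with the white disc that is to be loaded next, standing on the breadboard; leave it; origin: centre of underside
- dust_cap: bystander: black dust cap 24 mm across, 16 mm high, standing on the breadboard; origin: centre of underside
- spanner: bystander: flat steel retaining-ring spanner, 72 mm long, 5 mm thick, lying on the breadboard; origin: centre of underside
- holder_1: arm with a white disc in its ring, 60 deg on from holder_empty in the sense in which wheel grows. Steel spoke 10 mm thick, ring 52 mm outside, 42 mm inside, 12 mm thick. Origin: ring's centre, 110 mm from the axle. z: outward along the spoke; x: along the axle. Bare spoke from z = -85 mm (hub) to z = -25 mm (ring)
- holder_2: arm with a white disc in its ring, 120 deg on from holder_empty in the sense in which wheel grows. Steel spoke 10 mm thick, ring 52 mm outside, 42 mm inside, 12 mm thick. Origin: ring's centre, 110 mm from the axle. z: outward along the spoke; x: along the axle. Bare spoke from z = -85 mm (hub) to z = -25 mm (ring)
- holder_3: arm with a white disc in its ring, 180 deg on from holder_empty in the sense in which wheel grows. Steel spoke 10 mm thick, ring 52 mm outside, 42 mm inside, 12 mm thick. Origin: ring's centre, 110 mm from the axle. z: outward along the spoke; x: along the axle. Bare spoke from z = -85 mm (hub) to z = -25 mm (ring)
- holder_4: arm with a white disc in its ring, 240 deg on from holder_empty in the sense in which wheel grows. Steel spoke 10 mm thick, ring 52 mm outside, 42 mm inside, 12 mm thick. Origin: ring's centre, 110 mm from the axle. z: outward along the spoke; x: along the axle. Bare spoke from z = -85 mm (hub) to z = -25 mm (ring)
- holder_5: arm with a white disc in its ring, 300 deg on from holder_empty in the sense in which wheel grows. Steel spoke 10 mm thick, ring 52 mm outside, 42 mm inside, 12 mm thick. Origin: ring's centre, 110 mm from the axle. z: outward along the spoke; x: along the axle. Bare spoke from z = -85 mm (hub) to z = -25 mm (ring)

How it is judged:
By the outcome, as a careful person would: the job done as asked, in the order asked, and still so for the second after the job is handed in, with the robot touching nothing.
It also fails if it takes over 51 s, if anything falls off the work surface, if the arm or the gripper's body presses on something with over 40 N, if the wrist force passes 120 N, or if a joint passes its speed limit or range.

ROBOT

A 6-joint arm with a two-finger parallel gripper is mounted at the origin on the work surface. World frame = base frame: x ahead of the robot, y to its left, z up, the work surface at z = 0. Lengths are in mm, angles in rad, forces in N, time in s.
With the tool pointing down it reaches from about 275 to 750 mm from the base axis. Payload 10.2 kg.
Tool frame: the origin (TCP) lies between the finger pads; the fingertips stand 17 mm ahead of it and the grasp point (between the pads) lies 2 mm behind it (tips_ahead is the distance from the TCP to the fingertips, in mm); z points along the fingers, y is the line along which they close (so a half turn about z gives the same grasp; the last joint's range is limited). The gripper opens to 85 mm and grips with 20 to 120 N. Pads are 22 mm wide; open, the fingers measure 114 mm over their backs; the gripper's body (76 mm by 85 mm) begins 54 mm behind the grasp point. The pads swing forward as they close: fully open they stand 13 mm farther back than shut.
Start: joints at [-1.558, 0.313, 1.498, -0, 1.331, -0.223], TCP at [122.637, -510.481, 248.294] pointing down, gripper open.
Joint ranges: [-2.94, 2.94], [-0.97, 2.17], [0.19, 2.56], [-1.23, 4.37], [0.02, 3.11], [-2.88, 2.88]. Speed limits (rad/s): [2.39, 2.39, 3.01, 3.14, 3.14, 3.14].

INTERFACE

Orientations are given as a unit quaternion [w, x, y, z].
In Python, from rig import sense, capture, finish_job, boxes_of, tips_ahead gives the robot as it stands.
- The arm moves only by the tool drive_tool, never from a script. Its argument "commands" is text: rows parted by semicolons, each of 7 numbers parted by spaces: the shift along the world's x, y, z in units of 0.1 m (1.0 is 0.1 m), then the turn, a rotation vector about the world's x, y, z in units of pi/4 rad (1.0 is pi/4 rad), then the opening in per cent of the stroke, from 0 (shut) to 100 (fully open). A call has 1 to 20 rows; each row shifts and turns the commanded pose from where the row before left it; what a row does not reach is not made up. A row lasts 1/12 s, in which the tool goes at most 41.7 mm and 7.16 degrees, less where a joint would pass 70% of its speed; a pose out of reach is approached as far as the arm can. A call with a number of a shift or a turn outside -1 to 1 is refused whole. A call with a gripper value outside its range is refused whole. The fingers move at their own pace and stop on an object; "force" is the grip in N (left out, the last holds). Time passes only in rows, so rows that do not move let the fingers close. It gives the time, the measured TCP pose, the force, the opening and the grip force at its end, in the units of the state.
- sense(): the state, without advancing time (a new reading comes with each control period).
- capture(name): name is "scene" or "top" or "wrist"; returns a dict with "pixels" (480x640x3 uint8, blue, green, red), "fov_y" (degrees; the focal length in pixels is half the picture's height over the tangent of half this angle, whatever the lens; pixels are square), "cx", "cy" (the principal point, pixels), "position" and "attitude" of the camera in the world; the wrist camera has in their place "tool_from_camera" (4x4, takes a point from camera to tool coordinates, whose origin is the TCP and whose axes are the flange's). Camera axes: x right, y down, z forward; pixel columns grow to the right and rows downward; lengths in mm; the calibration is good to about 2 mm. The wrist camera is an equidistant fisheye: a pixel r from the principal point sees the ray r / f radians off the axis. A picture is of the moment at which its call begins: read the wrist's pose just before it. There is no depth.
- finish_job(): hands the job in; it is judged then, once.
Trained networks look in a picture, given as the dict that the camera call returned (one of the last four; its "shot" number tells which), for a name from the list of things; names that differ only in an ending like _2 or _b are one class to them, and where a whole thing is asked for, a point or a joint stands for the part that bears it (a point fixed in the world has none). Each returns a list of dicts, best first, with "confidence" (0 to 1); they miss things now and then, are a little off and sometimes report something else, mostly with a low value. They report only what shows in the picture. A call takes as long as a camera call.
- boxes_of(picture, name): "position" ([column, row] in pixels, amid what is visible of it).
The state is a dict: "time_s": time; "joints": joint angles; "dq": joint speeds; "tau": joint torques, N m; "eef_pos": TCP position; "ee_rot": TCP orientation; "force": force on the tool from outside, world axes, zero at the start; "wrist_torque": the same for the moment, N m; "grip_width": opening from 0.0 (shut) to 1.0 (fully open); "grip_force": force on a finger pad.
Only numpy, scipy, OpenCV 4.12 (cv2) and the standard library are available. Lean on these libraries where they do the work, as an engineer would, in place of code of your own. Each camera call takes 0.05 s, during which the arm holds its last target. There are 200 camera calls.

## Working session

There is one attempt and no reset: what is moved stays moved. The work goes in short steps, Python scripts to look and compute and a tool call to move; the robot and the scene stay as the last step left them, time stands still between calls to the robot, and variables do not carry over. Pictures are saved under pics/ and viewed, at most 10 in all, crops included, and the job is handed in when it is done.

Besides the shell and the picture viewer there is one more tool, called after "Request:" by a JSON object that holds its "op" and its "data". drive_tool: Moves the arm, as the interface text tells. Shifts and turns lie within -1 to 1; 1 stands for 0.1 m of shift or pi/4 rad of turn. Its arguments: {"type":"object","properties":{"commands":{"type":"string"},"force":{"type":"number"}},"required":["commands"]}

```bash
mkdir -p pics; ls
python3 - <<'E'
from rig import *
import cv2,numpy as np
s=sense();print(s['time_s'],s['eef_pos'],s['ee_rot'],s['grip_width'],tips_ahead)
for n in ['scene','top']:
    p=capture(n);cv2.imwrite(f'pics/{n}0.png',p['pixels'])
    print(n,p['fov_y'],p['cx'],p['cy'],p['position'],p['attitude'])
    for k in ['hub','holder_empty','holder_1','discs','stand','collimators']:
        print(k,[(np.round(b['position']),round(b['confidence'],2)) for b in boxes_of(p,k)][:7])
E
```

```text
pics
0.0 [ 122.62187397 -510.23753721  247.71909953] [-6.52340773e-04  9.93057745e-01  1.17626047e-01  4.83715679e-05] 1.0018413966742215 17.0
scene 45.943160584938624 312.4868939368453 235.49818963941192 [ 997.68966156 -341.42507175 1061.85587435] [-0.26204673  0.88714144  0.36645252 -0.1001206 ]
hub [(array([273., 259.]), 0.89)]
holder_empty [(array([303., 207.]), 0.59), (array([273., 256.]), 0.3)]
holder_1 [(array([295., 179.]), 0.93), (array([237., 240.]), 0.85), (array([251., 264.]), 0.76), (array([271., 196.]), 0.62), (array([223., 284.]), 0.4)]
discs [(array([274., 254.]), 0.57)]
stand [(array([274., 257.]), 0.85)]
collimators [(array([289., 267.]), 0.57), (array([381., 286.]), 0.48)]
top 48.94641493570075 330.1139053043952 243.29333110239355 [ 456.30893328   49.82997922 1460.09837211] [-0.0424386   0.70976703 -0.70199629  0.04038481]
hub [(array([334., 274.]), 0.85)]
holder_empty [(array([301., 280.]), 0.62)]
holder_1 [(array([372., 270.]), 0.74), (array([342., 272.]), 0.49), (array([306., 276.]), 0.48)]
discs []
stand [(array([334., 280.]), 0.59)]
collimators [(array([336., 257.]), 0.47)]
```

View pics/scene0.png

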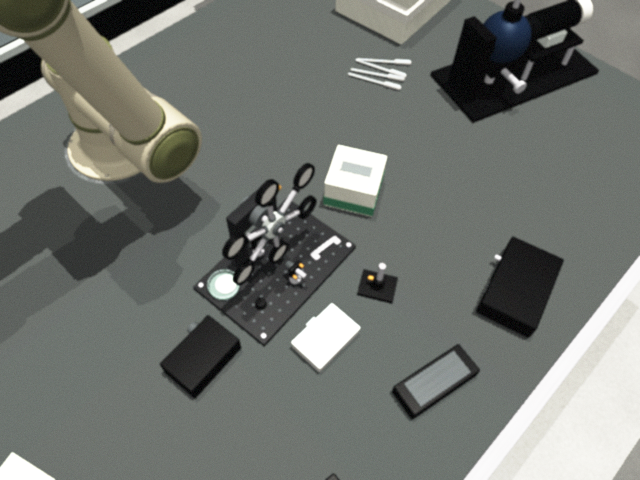

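View pics/top0.png

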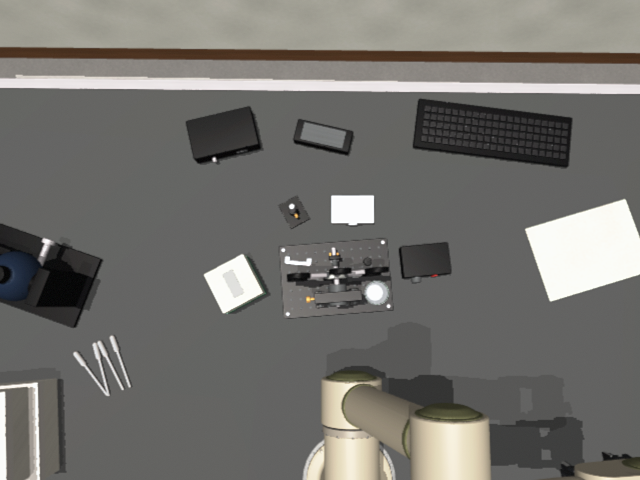

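The scene picture shows the wheel with hub around (273,225). In the top view the breadboard spans about (281–393, 239–318). I'll enlarge both.

Run:
```python
import cv2,numpy as np
a=cv2.imread('pics/scene0.png')[155:345,190:360];b=cv2.imread('pics/top0.png')[232:324,272:402]
a=cv2.resize(a,(510,570),interpolation=cv2.INTER_CUBIC)
b=cv2.resize(b,None,fx=6,fy=6,interpolation=cv2.INTER_CUBIC)
cv2.imwrite('pics/s1.png',a);cv2.imwrite('pics/t1.png',b)
```

```text
(no output)
```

View pics/s1.png

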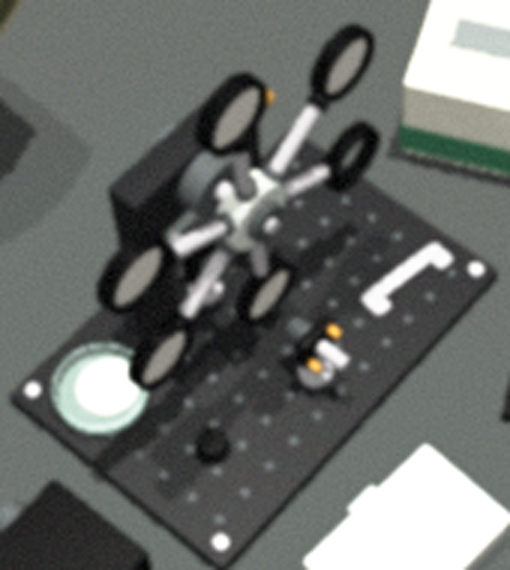

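View pics/t1.png

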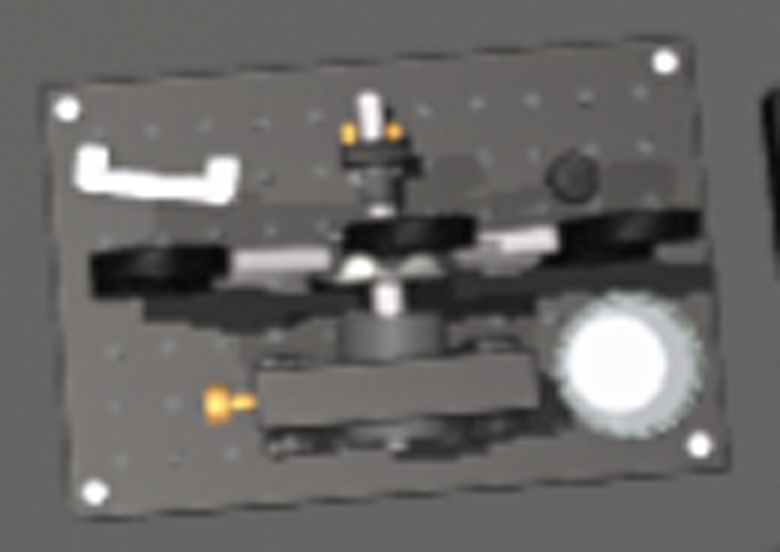

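The crop of the scene shows the open ring at (353,155), with discs at (341,62), (233,112), (135,277), (161,355) and (267,292). In the top crop the board corners are at (42,87), (690,40), (728,468) and (80,520). Next I'll fit the pose and wheel angle.

```bash
cat > h.py <<'E'
import numpy as np
from scipy.spatial.transform import Rotation as R
from scipy.optimize import least_squares
CAM={'scene':(45.943160584938624,312.487,235.498,[997.68966156,-341.42507175,1061.85587435],[-0.26204673,0.88714144,0.36645252,-0.1001206]),
'top':(48.94641493570075,330.114,243.293,[456.30893328,49.82997922,1460.09837211],[-0.0424386,0.70976703,-0.70199629,0.04038481])}
def proj(n,P):
    f,cx,cy,p,q=CAM[n];F=240/np.tan(np.radians(f/2))
    c=R.from_quat(q,scalar_first=True).inv().apply(np.atleast_2d(P)-p)
    return np.c_[cx+F*c[:,0]/c[:,2],cy+F*c[:,1]/c[:,2]]
def world(h,L): # h=x,y,yaw
    return R.from_euler('z',h[2]).apply(np.atleast_2d(L))+[h[0],h[1],0]
def ring(w,k=0,r=110):
    a=w+np.asarray(k)*np.pi/3; return np.c_[0*a,-r*np.sin(a),165+r*np.cos(a)]
E
python3 - <<'E'
from h import *
s=lambda L:(np.array(L)+.5)/3-.5+[190,155]
t=lambda L:(np.array(L)+.5)/6-.5+[272,232]
C=[[100,150,12],[100,-150,12],[-100,-150,12],[-100,150,12]]
ct=t([(42,87),(690,40),(728,468),(80,520)])
rs=s([(353,155),(341,62),(233,112),(135,277),(161,355),(267,292)])
for sg in (1,-1):
  for w0 in (2,3,4,5):
    ks=np.arange(6)*sg
    f=lambda p:np.r_[(proj('top',world(p,C))-ct).ravel(),(proj('scene',world([p[0]+p[4],p[1]+p[5],p[2]],ring(p[3],ks)))-rs).ravel()]
    o=least_squares(f,[440,40,0,w0,0,0])
    print(sg,o.x.round(3),o.cost.round(1),f(o.x).round(1) if o.cost<60 else '')
E
```

```text
1 [5.31797e+02 3.84210e+01 9.20000e-02 4.27000e+00 3.16100e+00 1.26300e+00] 3.2 [ 0.1 -0.   0.2 -0.9  0.7  0.3 -1.1  0.6 -0.7  0.3  0.6  0.2 -0.1  1.1
 -0.  -0.8  0.3 -0.1 -0.1 -0.5]
1 [5.31797e+02 3.84210e+01 9.20000e-02 4.27000e+00 3.16100e+00 1.26300e+00] 3.2 [ 0.1 -0.   0.2 -0.9  0.7  0.3 -1.1  0.6 -0.7  0.3  0.6  0.2 -0.1  1.1
 -0.  -0.8  0.3 -0.1 -0.1 -0.5]
1 [5.31797e+02 3.84210e+01 9.20000e-02 4.27000e+00 3.16100e+00 1.26300e+00] 3.2 [ 0.1 -0.   0.2 -0.9  0.7  0.3 -1.1  0.6 -0.7  0.3  0.6  0.2 -0.1  1.1
 -0.  -0.8  0.3 -0.1 -0.1 -0.5]
1 [5.31797e+02 3.84210e+01 9.20000e-02 4.27000e+00 3.16100e+00 1.26300e+00] 3.2 [ 0.1 -0.   0.2 -0.9  0.7  0.3 -1.1  0.6 -0.7  0.3  0.6  0.2 -0.1  1.1
 -0.  -0.8  0.3 -0.1 -0.1 -0.5]
-1 [ 5.31888e+02  3.84030e+01  2.25000e-01 -1.91000e-01  6.11800e+00
  2.97600e+00] 3057.7 
-1 [5.31888e+02 3.84020e+01 2.25000e-01 6.09200e+00 6.11800e+00 2.97500e+00] 3057.7 
-1 [5.31888e+02 3.84020e+01 2.25000e-01 6.09200e+00 6.11800e+00 2.97500e+00] 3057.7 
-1 [5.31888e+02 3.84030e+01 2.25000e-01 6.09200e+00 6.11800e+00 2.97500e+00] 3057.7
```

Fit: hub about (533, 39), yaw 0.092, wheel angle 4.27. It needs +115° (clockwise), done as two pushes towards −y over the top: first holder_1 through 60°, then the empty holder from −55° to 0.

I'll move over with the gripper shut.

Request:
{"op": "drive_tool", "data": {"commands": "0.14 0.25 0.065 0 0 0.13 0;0.14 0.25 0.065 0 0 0.13 0;0.14 0.25 0.065 0 0 0.13 0;0.14 0.25 0.065 0 0 0.13 0;0.14 0.25 0.065 0 0 0.13 0;0.14 0.25 0.065 0 0 0.13 0;0.14 0.25 0.065 0 0 0.13 0;0.14 0.25 0.065 0 0 0.13 0;0.14 0.25 0.065 0 0 0.13 0;0.14 0.25 0.065 0 0 0.13 0;0.14 0.25 0.065 0 0 0.13 0;0.14 0.25 0.065 0 0 0.13 0;0.14 0.25 0.065 0 0 0.13 0;0.14 0.25 0.065 0 0 0.13 0;0.14 0.25 0.065 0 0 0 0;0.14 0.25 0.065 0 0 0 0;0.14 0.25 0.065 0 0 0 0;0.14 0.25 0.065 0 0 0 0;0.14 0.25 0.065 0 0 0 0;0.14 0.25 0.065 0 0 0 0", "force": 20}}

```text
time_s: 2.37
eef_pos: [403.0, -9.0, 378.8]
ee_rot: [0.0, 0.673, 0.74, 0.0]
force: [0.2, -0.4, -0.1]
grip_width: -0.0
grip_force: 0.0
```

Request:
{"op": "drive_tool", "data": {"commands": "0.145 0.26 0 0 0 0 0;0.145 0.26 0 0 0 0 0;0.145 0.26 0 0 0 0 0;0.145 0.26 0 0 0 0 0;0.145 0.26 0 0 0 0 0;0.145 0.26 0 0 0 0 0;0.145 0.26 0 0 0 0 0;0.145 0.26 0 0 0 0 0;0 0 -0.25 0 0 0 0;0 0 -0.25 0 0 0 0;0 0 -0.25 0 0 0 0;0 0 -0.25 0 0 0 0;0 0 -0.25 0 0 0 0;0 0 -0.25 0 0 0 0;0 0 0 0 0 0 0;0 0 0 0 0 0 0"}}

```text
time_s: 3.7
eef_pos: [518.5, 197.5, 228.2]
ee_rot: [-0.0, 0.673, 0.74, -0.001]
force: [0.2, 0.1, 1.0]
grip_width: -0.001
grip_force: 0.0
```

Run:
```python
from rig import *
import cv2
from h import *
s=sense();print(s['eef_pos'],s['time_s'])
h=[533.4,39,.092]
print((R.from_euler('z',-.092).apply(np.array(s['eef_pos'])-[533.4,39,0])).round(1))
a=capture('scene')['pixels'][120:320,190:390]
cv2.imwrite('pics/s2.png',cv2.resize(a,(600,600),interpolation=cv2.INTER_CUBIC))
```

```text
[518.48900037 197.47725202 228.22891185] 3.7
[ -0.3 159.2 228.2]
```

View pics/s2.png

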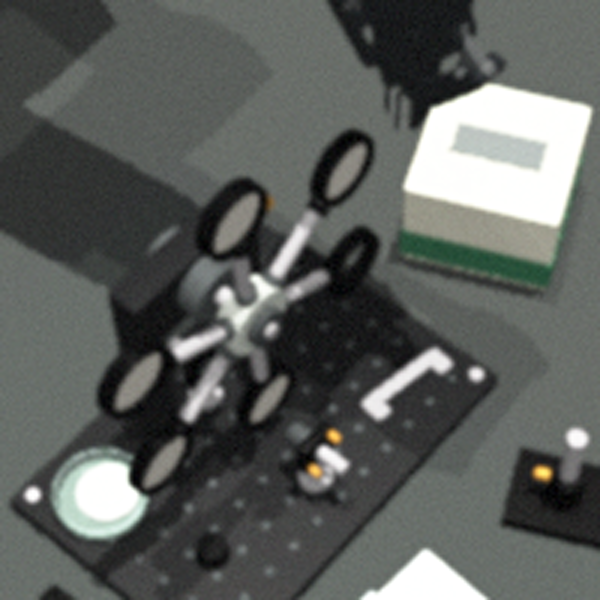

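Finger is clear to the left of holder_1, as planned (tips near (400,110)), and the wheel is unmoved. First push.

Request:
{"op": "drive_tool", "data": {"commands": "0.007 -0.08 0 0 0 0 0;0.007 -0.08 0 0 0 0 0;0.007 -0.08 0 0 0 0 0;0.007 -0.08 0 0 0 0 0;0.008 -0.09 0.08 0 0 0 0;0.008 -0.09 0.08 0 0 0 0;0.006 -0.065 0.05 0 0 0 0;0.006 -0.065 0.05 0 0 0 0;0.006 -0.065 0.05 0 0 0 0;0.007 -0.075 0.025 0 0 0 0;0.007 -0.075 0.025 0 0 0 0;0.007 -0.075 0.025 0 0 0 0;0.007 -0.075 0.025 0 0 0 0;0.007 -0.08 0.005 0 0 0 0;0.007 -0.08 0.005 0 0 0 0;0.007 -0.08 0.005 0 0 0 0;0.007 -0.08 0.005 0 0 0 0;0 0 0 0 0 0 0"}}

```text
time_s: 5.25
eef_pos: [530.6, 64.3, 271.1]
ee_rot: [0.0, 0.673, 0.739, -0.0]
force: [0.1, 0.6, 0.8]
grip_width: -0.003
grip_force: 0.0
```

Run:
```python
from rig import *
import cv2
from h import *
s=sense();print(s['eef_pos'],s['time_s'],s['force'])
print((R.from_euler('z',-.092).apply(np.array(s['eef_pos'])-[533.4,39,0])).round(1))
a=capture('scene')['pixels'][120:320,190:390]
cv2.imwrite('pics/s3.png',cv2.resize(a,(600,600),interpolation=cv2.INTER_CUBIC))
```

```text
[530.57691625  64.31436781 271.08492227] 5.25 [0.09886197 0.60024849 0.82908811]
[ -0.5  25.5 271.1]
```

View pics/s3.png

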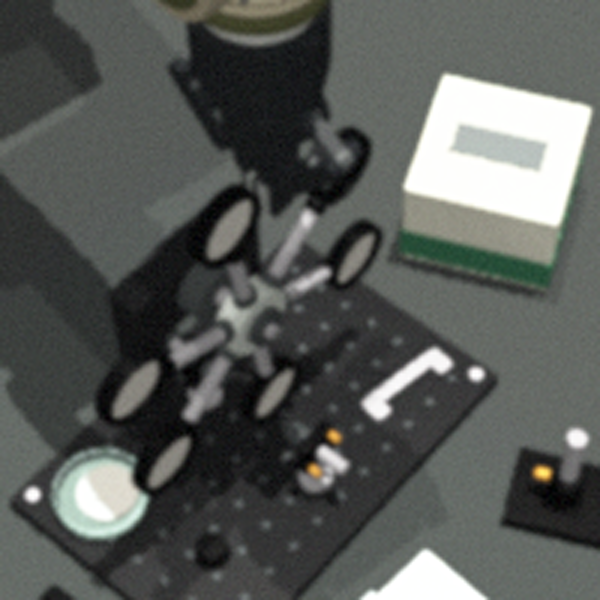

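Empty holder now at (342,165), one 60° step short; holder_1 is near the top at (230,228). Regrip position: back off, lift, move left, lower.

Request:
{"op": "drive_tool", "data": {"commands": "-0.01 0.1 0 0 0 0 0;0 0 0.2 0 0 0 0;0 0 0.2 0 0 0 0;0 0 0.2 0 0 0 0;-0.02 0.2 0.05 0 0 0 0;-0.02 0.2 0 0 0 0 0;-0.02 0.2 0 0 0 0 0;-0.02 0.25 0 0 0 0 0;-0.02 0.2 0 0 0 0 0;-0.02 0.2 0 0 0 0 0;0 0 -0.2 0 0 0 0;0 0 -0.2 0 0 0 0;0 0 -0.2 0 0 0 0;0 0 -0.25 0 0 0 0;0 0 -0.23 0 0 0 0;0 0 0 0 0 0 0"}}

```text
time_s: 6.63
eef_pos: [515.3, 201.6, 224.0]
ee_rot: [-0.002, 0.673, 0.74, -0.003]
force: [-0.8, -0.8, -0.7]
grip_width: -0.003
grip_force: 0.0
```

Request:
{"op": "drive_tool", "data": {"commands": "0.015 -0.09 0.01 0 0 0 0;0.015 -0.09 0.01 0 0 0 0;0.015 -0.09 0.01 0 0 0 0;0.015 -0.09 0.01 0 0 0 0;0.008 -0.09 0.08 0 0 0 0;0.008 -0.09 0.08 0 0 0 0;0.006 -0.065 0.05 0 0 0 0;0.006 -0.065 0.05 0 0 0 0;0.006 -0.065 0.05 0 0 0 0;0.007 -0.075 0.025 0 0 0 0;0.007 -0.075 0.025 0 0 0 0;0.007 -0.075 0.025 0 0 0 0;0.007 -0.075 0.025 0 0 0 0;0.007 -0.07 0.005 0 0 0 0;0.007 -0.07 0.005 0 0 0 0;0 0 0 0 0 0 0"}}

```text
time_s: 7.97
eef_pos: [531.2, 82.0, 274.0]
ee_rot: [0.0, 0.673, 0.739, -0.001]
force: [1.0, 0.4, 1.1]
grip_width: 0.003
grip_force: 0.0
```

Run:
```python
from rig import *
import cv2
from h import *
s=sense();print(s['eef_pos'],s['time_s'],s['force'])
print((R.from_euler('z',-.092).apply(np.array(s['eef_pos'])-[533.4,39,0])).round(1))
p=capture('scene');a=p['pixels'][155:315,210:330]
for k in ['holder_empty','holder_1']: print(k,[(np.round(b['position'],1),round(b['confidence'],2)) for b in boxes_of(p,k)][:7])
cv2.imwrite('pics/s4.png',cv2.resize(a,(450,600),interpolation=cv2.INTER_CUBIC))
```

```text
[531.1680926   81.95653633 274.01437031] 7.9667 [0.9729893  0.38771072 1.0757282 ]
[  1.7  43.  274. ]
holder_empty [(array([258.4, 303.2]), 0.68)]
holder_1 [(array([302.5, 216.1]), 0.83), (array([246.8, 261.6]), 0.81), (array([294.4, 191.7]), 0.8), (array([275.7, 249.2]), 0.78), (array([237.1, 232.6]), 0.58)]
```

View pics/s4.png

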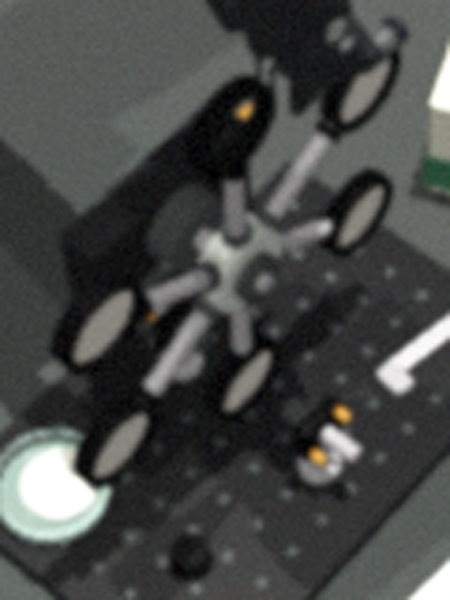

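Empty ring is nearly at the top, at (230,125) in the crop; discs at (363,92), (358,213), (246,380), (120,447) and (103,328). I'll nudge it a bit more, back off upwards, then measure finely.

Request:
{"op": "drive_tool", "data": {"commands": "0.002 -0.02 0 0 0 0 0;0.002 -0.02 0 0 0 0 0;0 0 0 0 0 0 0;-0.01 0.1 0 0 0 0 0;0 0 0.3 0 0 0 0;0 0 0.3 0 0 0 0;-0.1 0.3 0.3 0 0 0 0;-0.1 0.3 0.3 0 0 0 0;-0.2 0.3 0 0 0 0 0;-0.2 0.3 0 0 0 0 0;0 0 0 0 0 0 0;0 0 0 0 0 0 0"}}

```text
time_s: 9.12
eef_pos: [470.3, 208.5, 392.0]
ee_rot: [0.0, 0.672, 0.741, 0.0]
force: [0.5, -0.5, -0.1]
grip_width: 0.003
grip_force: 0.0
```

```bash
cat > meas.py <<'E'
from rig import *
import cv2
from h import *
s=sense();print(s['eef_pos'],s['time_s'],s['force'])
p=np.mean([capture('scene')['pixels'].astype(float) for _ in range(5)],0)
g=p.mean(2)
seeds=np.array([(363,92),(358,213),(246,380),(120,447),(103,328)])/3.75+[210,155]
obs=[]
for c in seeds:
    for _ in range(3):
        u,v=np.round(c).astype(int); W=g[v-9:v+10,u-9:u+10]
        m=(W>np.r_[W[9,9]*.5+W.min()*.5]).astype(np.uint8)
        n,l,st,ce=cv2.connectedComponentsWithStats(m,connectivity=4)
        M=cv2.dilate((l==l[9,9]).astype(np.uint8),np.ones((3,3)))
        wt=np.clip(W-W.min()-.25*(W[9,9]-W.min()),0,W[9,9])*M
        yy,xx=np.mgrid[-9:10,-9:10]; c=np.array([u+(wt*xx).sum()/wt.sum(),v+(wt*yy).sum()/wt.sum()])
    obs.append(c); print(c.round(2),int(M.sum()))
obs=np.array(obs)
# order: -60deg (holder_5), -120 (4), 180(3), ... 
ks=np.array([5,4,3,2,1])
for yaw in (.08,.092,.105):
    f=lambda q:(proj('scene',world([q[0],q[1],yaw],ring(q[2],ks))+[0,0,q[3]])-obs).ravel()
    o=least_squares(f,[533,39,0,0]);print(yaw,o.x.round(3),np.degrees(o.x[2]).round(2),f(o.x).round(2))
f=lambda q:np.r_[(proj('scene',world([q[0],q[1],q[3]],ring(q[2],ks)))-obs).ravel()]
o=least_squares(f,[533,39,0,.09]);print(o.x.round(3),np.degrees(o.x[2]).round(2),f(o.x).round(2))
a=p[155:315,210:330].astype(np.uint8)
cv2.imwrite('pics/m%d.png'%(s['time_s']*10),cv2.resize(a,(450,600),interpolation=cv2.INTER_CUBIC))
E
python3 meas.py; ls pics
```

```text
[470.3341649  208.54680254 392.00815821] 9.1167 [ 0.50247632 -0.52965858 -0.07024542]
[306.73 177.73] 185
[306.12 211.44] 155
[276.24 255.69] 150
[242.13 273.53] 180
[236.77 242.82] 223
0.08 [ 5.36609e+02  4.02250e+01 -4.00000e-03 -2.45500e+00] -0.25 [ 0.18  0.34  0.32  0.14  0.11 -0.2  -0.21 -0.26 -0.34 -0.03]
0.092 [ 5.37889e+02  3.92580e+01 -1.00000e-02  2.21000e-01] -0.57 [-0.05 -0.11 -0.09 -0.02 -0.05  0.    0.03  0.11  0.14  0.02]
0.105 [ 5.39236e+02  3.82340e+01 -1.60000e-02  3.05100e+00] -0.91 [-0.33 -0.59 -0.54 -0.2  -0.22  0.22  0.31  0.5   0.67  0.07]
[ 5.37793e+02  3.93230e+01 -9.00000e-03  8.90000e-02] -0.5 [ 0.02 -0.03  0.02  0.01 -0.02 -0.03 -0.03  0.04  0.02  0.01]
m91.png
s1.png
s2.png
s3.png
s4.png
scene0.png
t1.png
top0.png
```

View pics/m91.png

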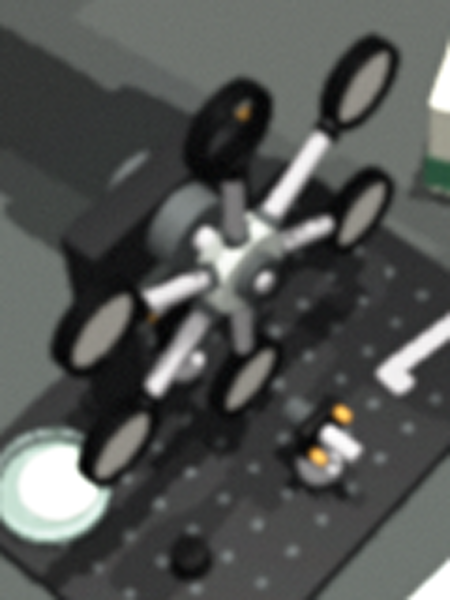

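The empty ring (230,128) points straight up, measured −0.5° with residuals under 0.05 px. The hand is clear and the surrounding items in this crop (dish, dust cap, spanner) are in place. Handing in.

```bash
python3 -c "from rig import *; print(finish_job())"
```

```text
the job is handed in; nothing more can be done
None
```

The empty holder now points straight up, about 0.5° short by my camera fit; it took two fingertip pushes over the top, the hand is clear of the wheel, and the job was handed in at about 9 s of the 51 s allowed.

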